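# Open the night-light's battery door

### The job

The round night-light lies face down on the dresser and needs new batteries: press the release tab of its battery door inward and swing the door up on its hinge until it stands open by at least 50 degrees, then let go so that it stays open by itself. The oblong sound machine has the same kind of door: leave that one shut.

Things in the scene. Friction and masses are not known exactly. Their poses are not given: they have to be found in the camera images.
- night_light: Round white night-light, 164 mm across, face down, fixed in place. Origin: centre of its underside; z up. Its back is 36 mm up; centred on it a frame 84 (x) by 74 mm (y), rim 56 mm up, holds the grey door. On the door stand two white grips, 16 mm long in x about x = -24, 6 thick, 24 high (tops 80 mm up): a fixed rib at y -20 to -14, the ridged release tab at y +14 to +20 (40 over both).
- light_tab (a joint): Travel of the night-light's release tab, m: 0 = out (latched); grows as it is pressed along the light's -y towards the rib, to 0.012 fully in, where tab and rib are 28 mm over both, middle at y = -6 mm. Hook frees the door from about 0.004. Spring 2 N at first, 5 N fully in; returns when let go, so pinch tab and rib together while lifting. A dark slot in the door runs from the tab towards the rib.
- light_door (a joint): Angle of the night-light's door, rad: 0 = shut, flush, latched unless the tab is in; grows as the free edge with the grips rises and swings over to the hinge side; stop at 1.6. Door 66 mm (x = -34 to +32) by 60 mm (y), 4 thick, top 56 mm up when shut; hinge line along y at x = +34, 54 mm up; free edge at x = -34. Hinge friction (1 to 2 N at the grips) keeps it where it is left.
- machine_door (a joint): Angle of the battery door of the other device, rad: 0 = shut. That is the white oblong sound machine, 125 x 180 mm and 36 mm thick, also lying face down, with the same frame, door, rib and tab. To be left shut.
Mind the look-alikes: they are no part of the job. What is shaped like the night_light but red or yellow is not meant.

How it is judged (in metres and radians):
On the way, in this order (a step that is already met when the one before it is completed fails the run):
1. the night-light's release tab is pressed in by more than 3 mm while its door is still shut (value of joint light_tab above 0.003 m and value of joint light_door below 0.15 rad), for 0.05 s.
2. the night-light's door is swung up past 30 degrees (value of joint light_door above 0.52 rad), for 0.1 s.
At the end, for the whole second after the job is handed in: The night-light's battery door stands open by 0.85 rad (49 degrees) or more and at rest, its release tab let go (within 3 mm of out), and the sound machine's door is shut (under 0.1 rad) (value of joint light_door above 0.85 rad and velocity of joint light_door between -0.05 and 0.05 rad/s and value of joint light_tab below 0.003 m and value of joint machine_door below 0.1 rad); the robot touches nothing.
It fails at once if the sound machine's battery door is opened (value of joint machine_door above 0.1 rad).
It also fails if it takes over 35 s, if anything falls off the work surface, if the arm or the gripper's body presses on something with over 40 N, if the wrist force passes 120 N, or if a joint passes its speed limit or range.

### The arm

A 7-joint arm with a two-finger parallel gripper is mounted at the origin on the work surface. World frame = base frame: x ahead of the robot, y to its left, z up, the work surface at z = 0. Lengths are in m, angles in degrees, forces in N, time in s.
With the tool pointing down it reaches from about 0.425 to 0.875 m from the base axis. Payload 4.7 kg.
Tool frame: the origin (TCP) lies at the very end of the fingers, on their centre line; the grasp point (between the pads) lies 19 mm behind it; z points along the fingers, y is the line along which they close (so a half turn about z gives the same grasp; the last joint's range is limited). The gripper opens to 87 mm and grips with 3 to 60 N. Pads are 19 mm wide; open, the fingers measure 117 mm over their backs; the gripper's body (75 mm by 190 mm) begins 51 mm behind the grasp point.
Start: joints at [73.516, 18.392, -4.016, 83.108, 1.295, 78.541, -3.26], TCP at [0.193, -0.621, 0.196] pointing down, gripper open.
Joint ranges: [-163.93, 163.93], [-17.29, 119.83], [-79.2, 71.16], [3.27, 140.29], [-89.18, 269.18], [5.43, 117.66], [-154.24, 154.24]. Speed limits (degrees/s): [147.25, 147.25, 180, 180, 180, 180, 180].

### API

Orientations are given as [roll, pitch, yaw] about the fixed x, y, z axes, in that order (R = Rz(yaw) Ry(pitch) Rx(roll)).
In Python, from cell import telemetry, cams, env gives the robot as it stands.
- The arm moves only by the tool arm_command, never from a script. Its argument "series" is text: rows parted by semicolons, each of 5 numbers parted by spaces: the shift along the tool's x, y, z in mm, then the turn about the tool's z in rad, then the closure in counts, from 0 (fully open) to 255 (shut). A call has 1 to 20 rows; each row shifts and turns the commanded pose from where the row before left it, along the tool's axes as they then stand; what a row does not reach is not made up. A row lasts 1/12 s, in which the tool goes at most 41.7 mm and 7.16 degrees, less where a joint would pass 70% of its speed; a pose out of reach is approached as far as the arm can. A call is refused whole if a number of a shift passes 41.7 or a number of a turn 0.125, either way. A call with a gripper value outside its range is refused whole. The fingers move at their own pace and stop on an object; "squeeze" is the grip in N (left out, the last holds). Time passes only in rows, so rows that do not move let the fingers close. It gives the time, the measured TCP pose, the force, the opening and the grip force at its end, in the units of the state.
- telemetry.get_obs(): the state, without advancing time (a new reading comes with each control period).
- cams.read_camera(name): name is "side" or "top"; returns the picture (384x512x3 uint8, blue, green, red); there is no depth.
- cams.calibration(name): a dict with "K" (3x3 intrinsics, pixels), "origin" and "rotation" of the camera in the world. Camera axes: x right, y down, z forward; pixel columns grow to the right and rows downward; lengths in m; the calibration is good to about 2 mm. A picture is of the moment at which its call begins. calibration takes no time and is no camera call.
- env.sign_off(): hands the job in; it is judged then, once.
The state is a dict: "time_s": time; "qpos": joint angles; "joint_velocities": joint speeds; "effort": joint torques, N m; "tool_pos": TCP position; "tool_rot": TCP orientation; "force": force on the tool from outside, world axes, zero at the start; "wrist_torque": the same for the moment, N m; "grip_width": finger opening in m; "grasp_force": force on a finger pad.
Only numpy, scipy, OpenCV 4.12 (cv2) and the standard library are available. Lean on these libraries where they do the work, as an engineer would, in place of code of your own. Each camera call takes 0.05 s, during which the arm holds its last target. There are 200 camera calls.

## Working session

There is one attempt and no reset: what is moved stays moved. The work goes in short steps, Python scripts to look and compute and a tool call to move; the robot and the scene stay as the last step left them, time stands still between calls to the robot, and variables do not carry over. Pictures are saved under pics/ and viewed, at most 10 in all, crops included, and the job is handed in when it is done.

Besides the shell and the picture viewer there is one more tool, called after "Emit:" by a JSON object that holds its "method" and its "body". arm_command: Moves the arm, as the interface text tells. Its arguments: {"type":"object","properties":{"series":{"type":"string"},"squeeze":{"type":"number"}},"required":["series"]}

```bash
mkdir -p pics
python3 - <<'E'
from cell import telemetry, cams
import cv2
for n in("top","side"):
    cv2.imwrite(f"pics/{n}0.png",cams.read_camera(n)); c=cams.calibration(n); print(n,c)
o=telemetry.get_obs(); print(o["tool_pos"],o["tool_rot"],o["time_s"],o["grip_width"],o["force"])
E
```

```text
top {'K': array([[386.4554558 ,   0.        , 255.71736303],
       [  0.        , 386.4554558 , 194.48082223],
       [  0.        ,   0.        ,   1.        ]]), 'origin': array([ 0.35571521, -0.01708107,  0.95490482]), 'rotation': array([-172.33103447,    1.01581395,  -89.70190993])}
side {'K': array([[482.42521872,   0.        , 249.88534595],
       [  0.        , 482.42521872, 181.47927158],
       [  0.        ,   0.        ,   1.        ]]), 'origin': array([0.20920689, 0.74710496, 0.82268754]), 'rotation': array([-134.34351649,    0.70348863, -161.06365169])}
[ 0.19298428 -0.62010767  0.19526356] [-1.79900870e+02  3.35560905e-03  1.72917803e+01] 0.1 0.08691582550607561 [-0.35257421 -0.81998428 -0.35947302]
```

View pics/top0.png

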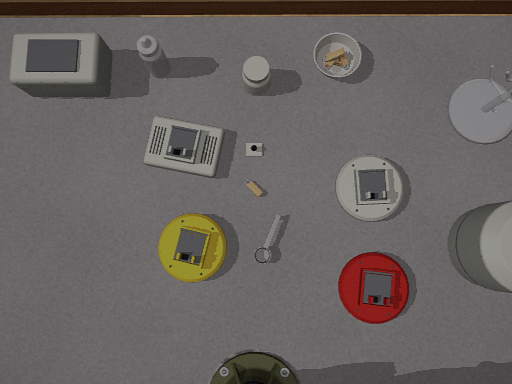

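View pics/side0.png

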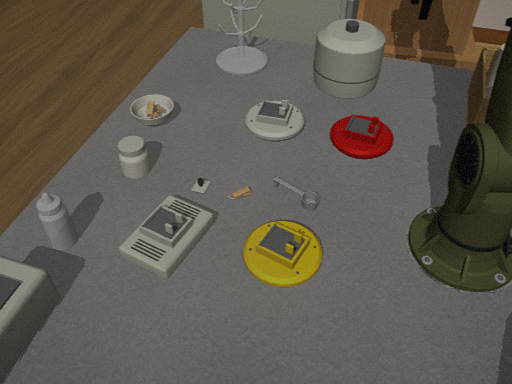

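The white night-light is at about (370,188) in the top view and (275,118) in the side view. The oblong sound machine is at (184,147) in the top view. Next I'll enlarge crops of the light.

Run:
```python
import cv2,numpy as np
a=cv2.imread("pics/top0.png")[145:231,325:415]; b=cv2.imread("pics/side0.png")[90:146,235:315]
f=lambda i,k:cv2.resize(i,None,fx=k,fy=k,interpolation=cv2.INTER_CUBIC)
A=f(a,6);B=f(b,3);
C=np.zeros((516,540+240,3),np.uint8);C[:,:540]=A;C[:168,540:]=B
cv2.imwrite("pics/c1.png",C)
```

```text
(no output)
```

View pics/c1.png

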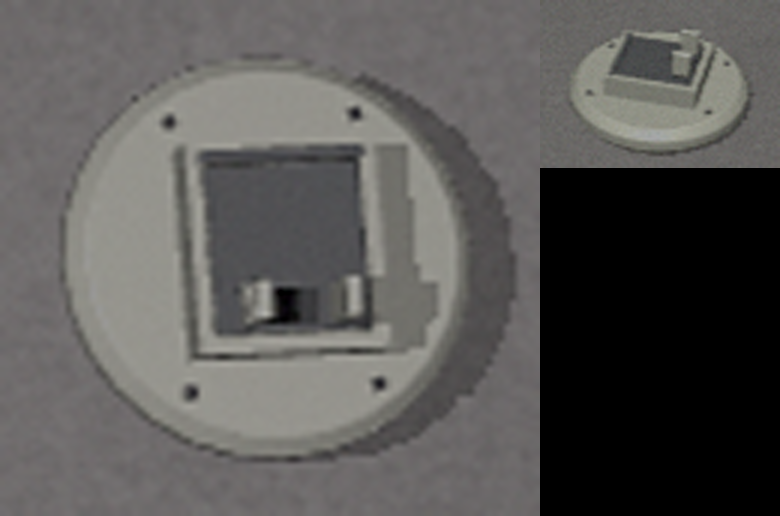

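The top crop shows the light with its grips toward the robot. The tab is at crop (264,300), beside the dark slot on the left (+y), and the rib is at (355,298). So the light's yaw is near 0, and I'll fit the pose next.

```bash
cat > h.py <<'E'
import numpy as np,cv2
from scipy.spatial.transform import Rotation as R
from scipy.optimize import least_squares
from cell import cams
def proj(n,P):
    c=cams.calibration(n);p=(np.atleast_2d(P)-c["origin"])@R.from_euler("xyz",c["rotation"],degrees=True).as_matrix()
    return (p@c["K"].T)[:,:2]/p[:,2:]
def L2W(q,P): return R.from_euler("z",q[2]).apply(P)+[q[0],q[1],0]
E
python3 - <<'E'
from h import *
M=np.array([[32,30,56],[32,-30,56],[-34,-30,56],[-34,30,56],[-24,17,80],[-24,-17,80],[0,0,36]])/1e3
T=np.array([[203,155],[362,150],[372,328],[215,333],[264,301],[355,298],[266,257]])/6+[325,145]-.42
S=np.array([[282.7,108],[285,101.7]])
def res(q,s=1):
    r=[proj("top",L2W(q,M))-T]
    if s:r.append(proj("side",L2W(q,M[4:6]))-S)
    return np.vstack(r).ravel()
for s in(0,1):
    f=least_squares(res,[.4,-.27,0],args=(s,));print(f.x,np.degrees(f.x[2]));print(f.fun.reshape(-1,2).round(1).tolist())
q=f.x
for k in range(4,7):print(L2W(q,M[k]))
# verification overlay
im=cams.read_camera("top");sd=cams.read_camera("side")
t=np.linspace(0,2*np.pi,80);D=np.c_[.082*np.cos(t),.082*np.sin(t),0*t+.03]
out=[]
for n,i,(y0,y1,x0,x1) in(("top",im,(140,236,325,415)),("side",sd,(90,150,235,315))):
    k=5 if n=="top" else 4
    i=cv2.resize(i[y0:y1,x0:x1],None,fx=k,fy=k)
    G=[D,M[[0,1,2,3,0]]]+[np.array([[a,b,80] for a,b in((-32,y),(-32,y+6),(-16,y+6),(-16,y),(-32,y))])/1e3 for y in(14,-20)]
    for g in G:cv2.polylines(i,[((proj(n,L2W(q,g))+.5-[x0,y0])*k).astype(np.int32)],False,(0,255,0),1)
    out.append(i)
h=max(o.shape[0] for o in out);C=np.zeros((h,sum(o.shape[1] for o in out),3),np.uint8);x=0
for o in out:C[:o.shape[0],x:x+o.shape[1]]=o;x+=o.shape[1]
cv2.imwrite("pics/c2.png",C);print(C.shape)
E
```

```text
[ 0.49986913 -0.27363485  0.03257591] 1.8664620711240116
[[0.2, 1.5], [-0.7, 1.6], [-0.3, -0.2], [0.0, -0.3], [-0.1, -0.8], [-0.2, -0.7], [1.1, -1.1]]
[ 0.49952084 -0.27330641  0.03124114] 1.789985246852864
[[0.1, 1.7], [-0.8, 1.8], [-0.5, -0.1], [-0.2, -0.2], [-0.2, -0.6], [-0.4, -0.5], [0.9, -1.0], [-0.8, -0.7], [0.1, -1.7]]
[ 0.47500154 -0.25706437  0.08      ]
[ 0.47606357 -0.29104778  0.08      ]
[ 0.49952084 -0.27330641  0.036     ]
(480, 770, 3)
```

View pics/c2.png

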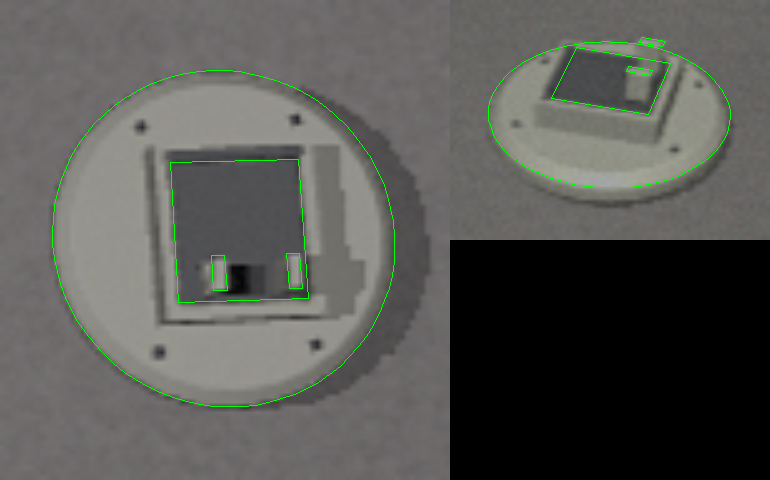

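Emit:
{"method": "arm_command", "body": {"series": "0 0 -30 0 0;0 0 -30 0 0;0 0 -30 0 0;0 0 -30 0 0;0 0 -20 0.09 0;0 0 0 0.09 0;0 0 0 0.09 0;0 0 0 0 0;0 0 0 0 0", "squeeze": 20}}

```text
time_s: 0.95
tool_pos: [0.1931, -0.6205, 0.3359]
tool_rot: [-180.0, 0.0, 2.0]
force: [0.3, -0.5, -0.6]
grip_width: 0.0871
grasp_force: 0.0
```

Emit:
{"method": "arm_command", "body": {"series": "10 -12 0 0 0;20 -23 0 0 0;20 -23 0 0 0;20 -23 0 0 0;20 -23 0 0 0;20 -23 0 0 0;20 -23 0 0 0;20 -23 0 0 0;20 -23 0 0 0;20 -23 0 0 0;20 -23 0 0 0;20 -23 0 0 0;20 -23 0 0 0;20 -23 0 0 0;20 -23 0 0 0;3 3 0 0 0;0 0 0 0 0;0 0 0 0 0;0 0 0 0 0"}}

```text
time_s: 2.53
tool_pos: [0.4745, -0.2813, 0.336]
tool_rot: [180.0, 0.1, 1.8]
force: [-0.3, -0.1, 0.2]
grip_width: 0.0871
grasp_force: 0.0
```

Emit:
{"method": "arm_command", "body": {"series": "1 -1 25 0 0;0 0 30 0 0;0 0 30 0 0;0 0 30 0 0;0 0 30 0 0;0 0 30 0 0;0 0 30 0 0;0 0 20 0 0;0 0 5 0 0;0 0 0 0 0;0 0 0 0 0;0 0 0 0 0"}}

```text
time_s: 3.53
tool_pos: [0.4775, -0.2805, 0.1083]
tool_rot: [179.9, -0.2, 1.8]
force: [-0.3, 0.5, 0.1]
grip_width: 0.0871
grasp_force: 0.0
```

Run:
```python
from h import *
s=cams.read_camera("side")[60:150,215:335];t=cams.read_camera("top")[125:245,315:425]
C=np.zeros((480,400+400,3),np.uint8)
a=cv2.resize(s,(400,300),interpolation=cv2.INTER_CUBIC);b=cv2.resize(t,(400,436),interpolation=cv2.INTER_CUBIC)
C[:300,:400]=a;C[:436,400:]=b;cv2.imwrite("pics/c3.png",C)
```

```text
(no output)
```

View pics/c3.png

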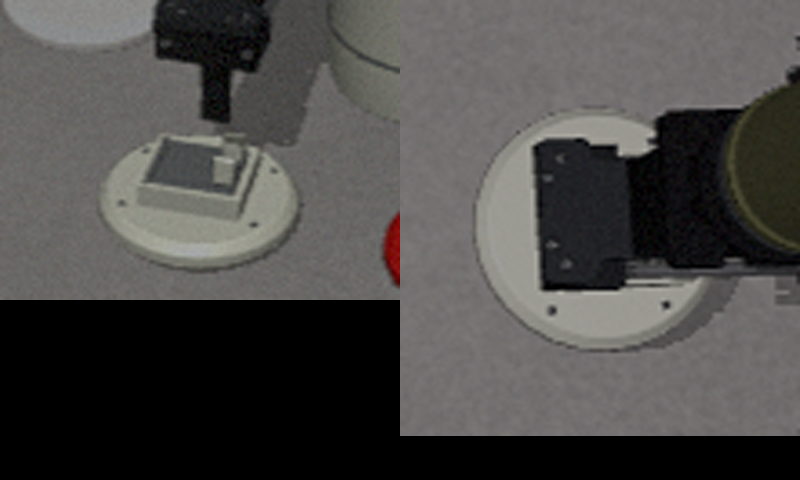

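The side crop shows the near finger tip at (215,120), straddling the grips at about (228,165), and the way down is clear. I'll descend and pinch.

Emit:
{"method": "arm_command", "body": {"series": "-1.5 0 15 0 0;0 0 15 0 0;0 0 10 0 0;0 0 6 0 0;0 0 0 0 0;0 0 0 0 0"}}

```text
time_s: 4.13
tool_pos: [0.4753, -0.2796, 0.0606]
tool_rot: [180.0, -0.0, 1.8]
force: [0.8, -1.0, 0.3]
grip_width: 0.0867
grasp_force: 0.0
```

Emit:
{"method": "arm_command", "body": {"series": "0 0 0 0 80;0 0 0 0 110;0 0 0 0 130;0 0 0 0 150;0 0 0 0 170;0 0 0 0 190;0 0 0 0 210;0 0 0 0 210;0 0 0 0 210;0 0 0 0 210;0 0 0 0 210;0 0 0 0 210", "squeeze": 20}}

```text
time_s: 5.13
tool_pos: [0.475, -0.2795, 0.0602]
tool_rot: [180.0, 0.0, 1.8]
force: [-0.0, 1.2, 0.1]
grip_width: 0.0182
grasp_force: 0.0
```

Run:
```python
from h import *
from cell import telemetry
s=cams.read_camera("side")[85:145,235:315];t=cams.read_camera("top")[125:245,315:425]
C=np.zeros((450,600+200,3),np.uint8)
C[:450,:600]=cv2.resize(s,(600,450),interpolation=cv2.INTER_CUBIC);C[:218,600:]=cv2.resize(t,(200,218))
cv2.imwrite("pics/c4.png",C);o=telemetry.get_obs();print(o["grip_width"],o["grasp_force"],o["tool_pos"])
print(proj("side",[[.475,-.2795+.009,.0602],[.475,-.2795+.024,.0602],[.475,-.257,.08]])-[235,85])
```

```text
0.016471000502862473 0.0 [ 0.47496039 -0.27950234  0.06022649]
[[48.06005757 25.56510577]
 [46.47779336 28.77866496]
 [46.8929277  22.28352045]]
```

View pics/c4.png

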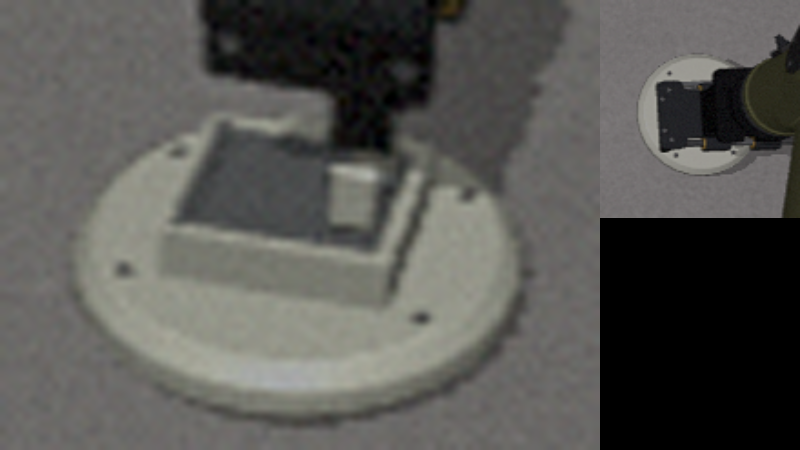

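The tab stands at (355,195), still out, with the finger behind or above it, and the fingers closed without meeting anything. I need to check how high the fingertips really are.

Run:
```python
from h import *
print("seen c3 tip 279.5 96");
for z in(.108,.118,.128,.138):print(z,proj("side",[[.4775,-.237,z],[.4775,-.222,z]]).round(1).tolist())
print("seen c4 tip 283.7 105.5")
for z in(.060,.07,.08,.085,.09,.1):print(z,proj("side",[[.475,-.2715,z],[.475,-.2565,z]]).round(1).tolist())
```

```text
seen c3 tip 279.5 96
0.108 [[279.1, 102.5], [277.4, 105.7]]
0.118 [[279.2, 99.2], [277.5, 102.5]]
0.128 [[279.4, 95.9], [277.7, 99.1]]
0.138 [[279.5, 92.5], [277.8, 95.8]]
seen c4 tip 283.7 105.5
0.06 [[283.2, 110.4], [281.6, 113.6]]
0.07 [[283.3, 107.3], [281.7, 110.5]]
0.08 [[283.4, 104.2], [281.8, 107.4]]
0.085 [[283.5, 102.6], [281.9, 105.8]]
0.09 [[283.6, 101.0], [282.0, 104.2]]
0.1 [[283.7, 97.8], [282.1, 101.0]]
```

The measurement shows the real fingertips about 20 mm higher than the reported TCP, so they closed above the grips. I'll reopen and then lower in small steps while watching the force.

Emit:
{"method": "arm_command", "body": {"series": "0 0 -8 0 0;0 0 0 0 0;0 0 0 0 0;0 0 0 0 0;0 0 0 0 0;0 0 0 0 0;0 0 0 0 0;0 0 0 0 0;0 0 0 0 0;0 0 0 0 0"}}

```text
time_s: 6.07
tool_pos: [0.4749, -0.2795, 0.0682]
tool_rot: [-180.0, 0.0, 1.8]
force: [0.7, 0.2, 0.4]
grip_width: 0.0751
grasp_force: 0.0
```

Emit:
{"method": "arm_command", "body": {"series": "0 0 8 0 0;0 0 5 0 0;0 0 3 0 0;0 0 2 0 0;0 0 2 0 0;0 0 0 0 0;0 0 0 0 0"}}

```text
time_s: 6.65
tool_pos: [0.475, -0.2795, 0.0482]
tool_rot: [-180.0, 0.0, 1.8]
force: [-0.3, 0.2, -0.1]
grip_width: 0.0868
grasp_force: 0.0
```

Run:
```python
from h import *
from cell import telemetry
s=cams.read_camera("side")[75:145,230:320]
cv2.imwrite("pics/c5.png",cv2.resize(s,(720,560),interpolation=cv2.INTER_CUBIC));o=telemetry.get_obs();p=o["tool_pos"];print(o["grip_width"],o["force"],p)
for z in(.05,.06,.07,.08):print(z,((proj("side",[[p[0],p[1]+.0435,z],[p[0],p[1]+.0585,z]])-[229.5,74.5])*8).round().tolist())
```

```text
0.087129300089643 [ 0.68969356  0.09512119 -0.07707094] [ 0.47510732 -0.27956246  0.04834548]
0.05 [[398.0, 373.0], [385.0, 400.0]]
0.06 [[399.0, 349.0], [386.0, 375.0]]
0.07 [[400.0, 324.0], [387.0, 350.0]]
0.08 [[401.0, 299.0], [387.0, 325.0]]
```

View pics/c5.png

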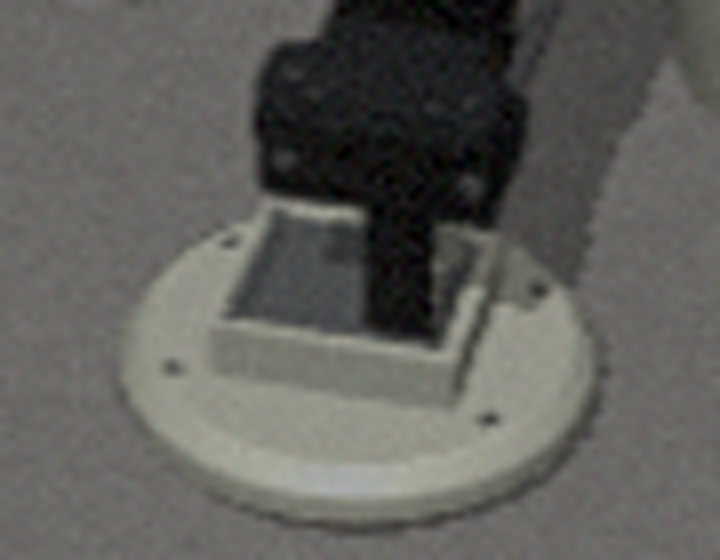

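The near fingertip ends at about (400,335), so the tips are near z ≈ 0.07. I'll narrow the fingers to about 62 mm and feel for the door.

Emit:
{"method": "arm_command", "body": {"series": "0 0 0 0 73;0 0 0 0 73;0 0 0 0 73;0 0 0 0 73;0 0 2 0 73;0 0 2 0 73;0 0 1 0 73;0 0 0 0 73;0 0 0 0 73"}}

```text
time_s: 7.45
tool_pos: [0.4749, -0.2794, 0.0431]
tool_rot: [-180.0, 0.0, 1.8]
force: [-0.4, -1.1, 0.6]
grip_width: 0.0624
grasp_force: 0.0
```

Emit:
{"method": "arm_command", "body": {"series": "0 0 1 0 73;0 0 1 0 73;0 0 0 0 73"}}

```text
time_s: 7.7
tool_pos: [0.4749, -0.2795, 0.041]
tool_rot: [-180.0, 0.0, 1.8]
force: [0.8, 0.8, -0.2]
grip_width: 0.0623
grasp_force: 0.0
```

Emit:
{"method": "arm_command", "body": {"series": "0 0 1 0 73;0 0 1 0 73;0 0 0 0 73"}}

```text
time_s: 7.95
tool_pos: [0.4748, -0.2795, 0.039]
tool_rot: [-180.0, 0.0, 1.8]
force: [0.1, -0.0, 0.2]
grip_width: 0.0623
grasp_force: 0.0
```

Emit:
{"method": "arm_command", "body": {"series": "0 0 -3 0 73;0 0 0 0 90;0 0 0 0 110;0 0 0 0 130;0 0 0 0 150;0 0 0 0 170;0 0 0 0 190;0 0 0 0 200;0 0 0 0 200;0 0 0 0 200;0 0 0 0 200;0 0 0 0 200;0 0 0 0 200", "squeeze": 20}}

```text
time_s: 9.03
tool_pos: [0.4752, -0.2832, 0.0427]
tool_rot: [179.7, -0.1, 1.8]
force: [0.8, -6.7, -1.7]
grip_width: 0.0264
grasp_force: 20.0
```

Both grips are pinched (26 mm, 20 N). I'll recentre and start the arc.

Emit:
{"method": "arm_command", "body": {"series": "0 2 0 0 200;0 1.5 0 0 200;0 0 0 0 200;0.8 0 -2.5 0 200;0.9 0 -2.4 0 200;1.1 0 -2.5 0 200;1.1 0 -2.4 0 200;1.2 0 -2.3 0 200;1.3 0 -2.3 0 200;1.4 0 -2.2 0 200;1.5 0 -2.2 0 200;0 0 0 0 200;0 0 0 0 200"}}

```text
time_s: 10.12
tool_pos: [0.4844, -0.2829, 0.0616]
tool_rot: [180.0, 0.0, 1.8]
force: [-2.4, -3.2, 0.4]
grip_width: 0.0264
grasp_force: 20.0
```

Emit:
{"method": "arm_command", "body": {"series": "1.6 0 -2.1 0 200;1.7 0 -2 0 200;1.8 0 -1.9 0 200;1.9 0 -1.9 0 200;1.9 0 -1.7 0 200;2 0 -1.7 0 200;2.1 0 -1.6 0 200;2.2 0 -1.6 0 200;0 0 0 0 200;0 0 0 0 200"}}

```text
time_s: 10.95
tool_pos: [0.5005, -0.2821, 0.0761]
tool_rot: [180.0, -0.1, 1.8]
force: [-3.0, -2.2, 1.3]
grip_width: 0.0263
grasp_force: 20.0
```

Run:
```python
from h import *
s=cams.read_camera("side")[70:145,230:320]
cv2.imwrite("pics/c6.png",cv2.resize(s,(720,600),interpolation=cv2.INTER_CUBIC))
```

```text
(no output)
```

View pics/c6.png

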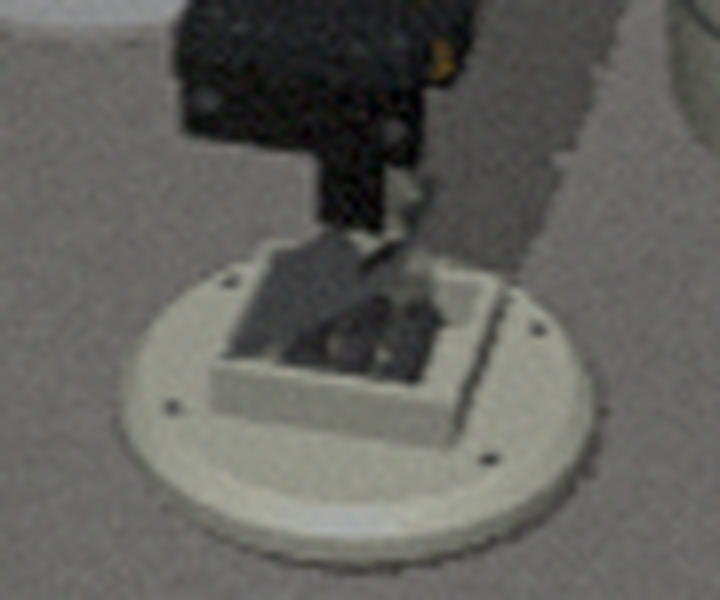

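The door is swinging up: its free edge is at about (410,250) and the batteries show at (390,340). I'll carry on to about 70°.

Emit:
{"method": "arm_command", "body": {"series": "2.2 0 -1.4 0 200;2.3 0 -1.3 0 200;2.3 0 -1.2 0 200;2.4 0 -1.1 0 200;2.4 0 -1 0 200;2.5 0 -0.9 0 200;2.5 0 -0.8 0 200;2.6 0 -0.7 0 200;2.6 0 -0.5 0 200;2.6 0 -0.5 0 200;2.6 0 -0.3 0 200;2.6 0 -0.3 0 200;0 0 0 0 200;0 0 0 0 200"}}

```text
time_s: 12.17
tool_pos: [0.5304, -0.2809, 0.086]
tool_rot: [180.0, -0.1, 1.9]
force: [-0.8, 0.3, 3.6]
grip_width: 0.026
grasp_force: 20.0
```

Emit:
{"method": "arm_command", "body": {"series": "0 0 0 0 160;0 0 0 0 120;0 0 0 0 80;0 0 0 0 40;0 0 0 0 0;0 0 0 0 0;0 0 0 0 0;0 0 0 0 0;0 0 0 0 0;0 0 -5 0 0;0 0 -10 0 0;0 0 -20 0 0;0 0 -30 0 0;0 0 -30 0 0;0 0 -30 0 0;0 0 -30 0 0;0 0 0 0 0;0 0 0 0 0;0 0 0 0 0"}}

```text
time_s: 13.75
tool_pos: [0.529, -0.2813, 0.2409]
tool_rot: [180.0, -0.0, 1.8]
force: [0.9, 1.3, -1.0]
grip_width: 0.0875
grasp_force: 0.0
```

Run:
```python
from h import *
s=cams.read_camera("side")[70:145,230:320]
s=cv2.resize(s,(720,600),interpolation=cv2.INTER_CUBIC)
q=[.4995,-.2733,.0312]
for th,c in((50,(0,0,255)),(70,(0,255,0))):
    a=np.radians(th);P=[[.034-.068*np.cos(a),y,.054+.068*np.sin(a)] for y in(.03,-.03)]
    P=[[.034,.03,.054]]+P+[[.034,-.03,.054]]
    cv2.polylines(s,[((proj("side",L2W(q,np.array(P)))-[229.5,69.5])*8).astype(np.int32)],False,c,1)
cv2.imwrite("pics/c7.png",s)
```

```text
(no output)
```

View pics/c7.png

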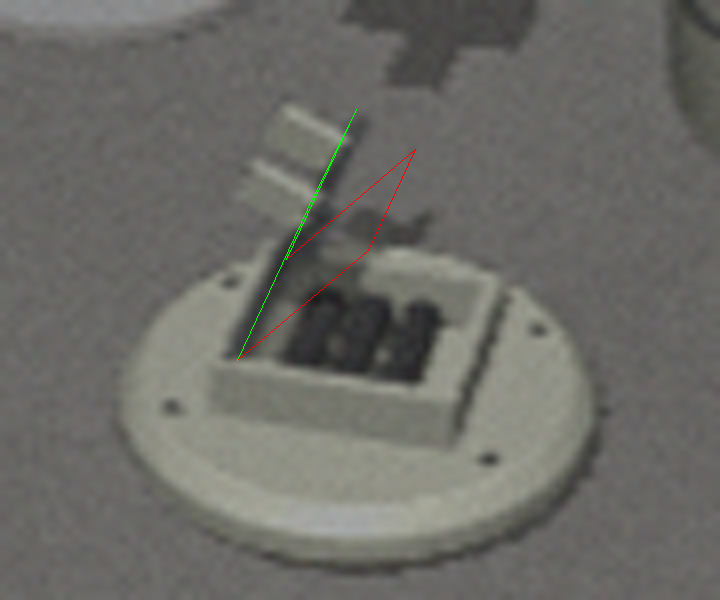

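The door stands open along the 70° overlay, from (240,355) to (355,110). The tab and rib are apart, and the gripper is clear. I'll hand it in.

```bash
python3 -c "
from cell import env
print(env.sign_off())"
```

```text
the job is handed in; nothing more can be done
None
```

I opened the night-light's battery door to about 70° and let go; it stays open with the tab released, I never went near the sound machine, and I handed the job in at about 14 s (no verdict was returned).

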